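# Pack the chain tool and shut the case

## Task

Put the small chain tool into the empty bay of the open tool case, lying flat so that nothing stands above the rim, and let go of it; then swing the lid fully shut. Leave the large chain tool where it lies.

Things in the scene. Friction and masses are not known exactly. Their poses are not given: they have to be found in the camera images.
- chain_tool: the small chain tool: dark steel block with three steel prongs on top at one end, a screw and round black knob at the other. 100 mm along its x (knob at -x), 26 mm wide in y, 30 mm high, about 0.2 kg. Origin: centre of its underside. The flat-sided block spans x = -12 to +50 mm and is 22 mm high (prongs above, 21 mm wide). Starts flat on the bench.
- large_chain_tool: the large chain tool of the same make and materials: 130 mm long along its x, block 34 mm wide, 58 mm high, with a 70 mm cross bar through the knob; too tall for the case. Origin: centre of its underside. Not to be moved.
- case: black tool case fixed to the bench, 150 mm in x, 220 in y, 55 high to the rim. Origin: centre of underside. The lid hinges along y at x = +75, z = 55 mm (on the robot's right). Bay: x -70 to +30, y -105 to +45 mm, floor at z = 10. The rest (x +30 to +70; y +45 to +105) is grey foam with packed tools, up to z = 49. A carrying handle juts 23 mm from the side x = -75.
- lid (a joint): lid angle in rad: 0 shut on the rim, 1.57 upright, up to 1.95 leaning back; starts open. A slab 150 mm from hinge to free edge, 220 mm wide along the hinge, 10 mm thick (outer face at z = 65 mm when shut). Its friction hinge is stiff: the lid stays at any angle and must be pushed all the way down on its outer face, with about 2 N near the free edge.

How it is judged:
By the outcome, as a careful person would: the job done as asked, in the order asked, and still so for the second after the job is handed in, with the robot touching nothing.
It also fails if it takes over 56 s, if anything falls off the work surface, if the arm or the gripper's body presses on something with over 40 N, if the wrist force passes 120 N, or if a joint passes its speed limit or range.

## Robot

A 6-joint arm with a two-finger parallel gripper is mounted at the origin on the work surface. World frame = base frame: x ahead of the robot, y to its left, z up, the work surface at z = 0. Lengths are in m, angles in rad, forces in N, time in s.
With the tool pointing down it reaches from about 0.325 to 0.775 m from the base axis. Payload 5.5 kg.
Tool frame: the origin (TCP) lies between the finger pads; the fingertips stand 8 mm ahead of it and the grasp point (between the pads) lies 11 mm behind it (tcp_to_tips is the distance from the TCP to the fingertips, in m); z points along the fingers, y is the direction in which the jaws open and shut (so a half turn about z gives the same grasp; the last joint's range is limited). The gripper opens to 88 mm and grips with 3 to 60 N. Pads are 20 mm wide; open, the fingers measure 115 mm over their backs; the gripper's body (75 mm by 178 mm) begins 61 mm behind the grasp point.
Start: joints at [1.197, 0.091, 1.231, -0, 1.82, -0.057], TCP at [0.187, 0.57, 0.231] pointing down, gripper open.
Joint ranges: [-2.87, 2.87], [-0.86, 2.18], [0.17, 2.46], [-1.51, 4.65], [0.06, 2.69], [-2.65, 2.65]. Speed limits (rad/s): [2.57, 2.57, 3.01, 3.14, 3.14, 3.14].

## Interface

Orientations are given as a unit quaternion [w, x, y, z].
In Python, from bench import * gives the robot as it stands. Calls block until the motion is done:
- move_to(position, orientation): joint-space move of the TCP to a pose.
- move_l(position, speed=0.15, orientation=None): straight line of the TCP; orientation=None keeps the orientation; speed is the mean speed in m/s.
- movej(angles): joint-space move.
- gripper_open() and close(): open the fingers fully, or close them until they stop; the grip force is fixed at half the most.
- hold(seconds).
- inverse_kinematics(position, orientation): joint angles nearest the present ones, or None.
- state(): the state.
- get_image(name): name is "scene" or "top"; returns a dict with "frame" (480x640x3 uint8, blue, green, red), "depth" (480x640 float32, m along the optical axis (not along the pixel's ray), 0 where there is no reading), "camera_matrix" (3x3 intrinsics, pixels), "view" (4x4, takes a point from world to camera coordinates). Camera axes: x right, y up, looking along -z (the intrinsics and any distortion apply to the point x, -y, -z); pixel columns grow to the right and rows downward; lengths in m; the calibration is good to about 2 mm. A picture is of the moment at which its call begins.
A pose or a line that the arm cannot do raises IKError and nothing moves.
- job_done(): hands the job in, once; it reports no verdict.
The state is a dict: "time": time; "joint_pos": joint angles; "dq": joint speeds; "joint_torque": joint torques, N m; "ee_pos": TCP position; "ee_rot": TCP orientation; "ft_force": force on the tool from outside, world axes, zero at the start; "moment": the same for the moment, N m; "finger_gap": finger opening in m.
Only numpy, scipy, OpenCV 4.12 (cv2) and the standard library are available. Lean on these libraries where they do the work, as an engineer would, in place of code of your own. Each camera call takes 0.05 s, during which the arm holds its last target. There are 200 camera calls.

## Working session

There is one attempt and no reset: what is moved stays moved. The work goes in short steps, each a Python script; the robot and the scene stay as the last script left them, time stands still between calls to the robot, and variables do not carry over. Pictures are saved under pics/ and viewed, about 8 in all and at most 12, crops included, and the job is handed in when it is done.

```bash
ls; mkdir -p pics; cat > h.py <<'E'
from bench import *
import numpy as np, cv2
def snap(n,tag):
    im=get_image(n); np.savez(f'pics/{tag}.npz',**{k:im[k] for k in('frame','depth','camera_matrix','view')})
    cv2.imwrite(f'pics/{tag}.png',im['frame']); return im
def cloud(im):
    K=np.array(im['camera_matrix']);d=im['depth'];v,u=np.mgrid[:d.shape[0],:d.shape[1]]
    P=np.stack([(u-K[0,2])/K[0,0]*d,-(v-K[1,2])/K[1,1]*d,-d,np.ones_like(d)],-1)
    W=P@np.linalg.inv(im['view']).T; W=W[...,:3]; W[d==0]=np.nan; return W
E
python3 - <<'E'
from h import *
for n in('scene','top'):
    im=snap(n,n+'0'); print(n,im['view'],im['camera_matrix'])
print(state())
E
```

```text
pics
scene [[-0.69353095  0.72009094  0.02199664  0.33881517]
 [-0.39432259 -0.40497735  0.82492608  0.15021685]
 [ 0.60292994  0.563438    0.56481245 -1.28996646]
 [ 0.          0.          0.          1.        ]] [[549.77269005   0.         316.63643425]
 [  0.         549.77269005 240.20102555]
 [  0.           0.           1.        ]]
top [[ 0.01521666 -0.99988352  0.00118274  0.0183383 ]
 [ 0.97905081  0.0151398   0.20305246 -0.54170132]
 [-0.20304672 -0.00193181  0.97916715 -0.97339501]
 [ 0.          0.          0.          1.        ]] [[529.09461746   0.         315.43255643]
 [  0.         529.09461746 234.57440647]
 [  0.           0.           1.        ]]
{'time': 0.1, 'joint_pos': array([ 1.19728847e+00,  9.17683623e-02,  1.23174907e+00,  1.03350156e-05,
        1.81977190e+00, -5.67078967e-02]), 'dq': array([-0.00082074, -0.00072522, -0.00399985,  0.00049844,  0.00095288,
        0.00050882]), 'joint_torque': array([ 2.35143183e-03, -4.47858489e+01, -4.07569313e+01,  6.99947728e-02,
        2.84703251e-02, -1.29935734e-04]), 'ee_pos': array([0.18683161, 0.56991745, 0.22963829]), 'ee_rot': array([-1.85974110e-04,  1.57737110e-01,  9.87480777e-01, -8.27718207e-04]), 'ft_force': array([-1.126719  , -0.04842991, -0.76712851]), 'moment': array([0.02297063, 0.02096765, 0.0057416 ]), 'finger_gap': 0.08817061403711361}
```

View pics/top0.png

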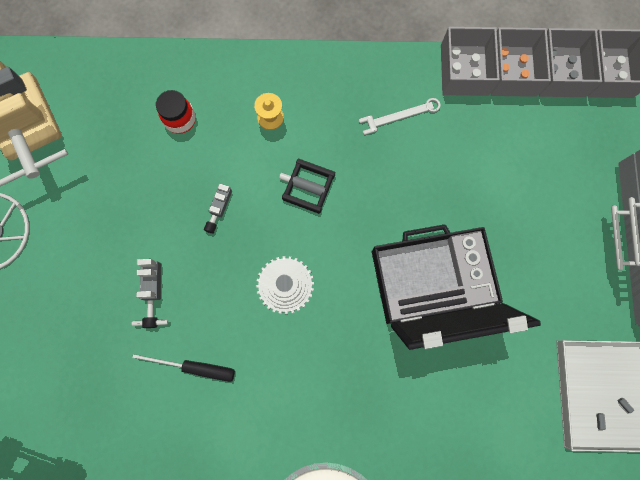

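View pics/scene0.png

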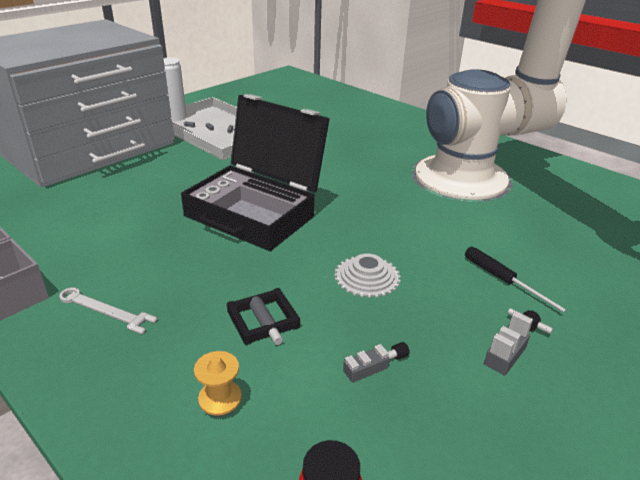

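Top view: small tool at about (218,208), knob at (210,227); large tool at (149,290). The case is at about (435,275), with its handle on the far side and the hinge near the robot; the lid leans towards the robot. Next I measure these.

```bash
cat > m.py <<'E'
from h import *
def tool(W,c,r=.09,lo=.008,hi=.04):
    m=(np.hypot(W[...,0]-c[0],W[...,1]-c[1])<r)&(W[...,2]>lo)&(W[...,2]<hi)
    P=W[m]; (cx,cy),(w,h),a=cv2.minAreaRect((P[:,:2]*1000).astype(np.float32))
    return P,(cx,cy),(w,h),a
if __name__=='__main__':
    for n in('top','scene'):
        im=np.load(f'pics/{n}0.npz'); W=cloud(im)
        if n=='top':
            c=W[208,218]; print('c',c,'knob',W[227,210],'prong',W[188,224],'bench',W[330,300])
            for p in [(374,250),(486,229),(499,302),(388,318),(420,270),(465,270),(395,320),(538,322),(412,347),(430,300)]: print(p,W[p[1],p[0]].round(4))
        P,cc,s,a=tool(W,c); print(n,cc,s,a,len(P),P[:,2].max())
        for lo,hi in((.008,.025),(.025,.034)):
            Q=tool(W,c,.09,lo,hi)[1:]; print(lo,Q)
        # case rim & lid
        m=(abs(W[...,0]-.5)<.2)&(abs(W[...,1]+.22)<.2)
        R=W[m&(abs(W[...,2]-.055)<.004)]; print('rim',cv2.minAreaRect((R[:,:2]*1000).astype(np.float32)),len(R))
        L=W[m&(W[...,2]>.075)]
        if len(L)>50:
            mu=np.median(L,0); u,sv,vt=np.linalg.svd(L-mu,full_matrices=False); print('lid',mu,vt[2],sv,L.min(0),L.max(0))
E
python3 m.py
```

```text
c [0.59894205 0.22428123 0.02747826] knob [0.56068244 0.23943512 0.02170287] prong [0.6414592  0.21448934 0.02634139] bench [ 0.35971132  0.05439289 -0.00180324]
(374, 250) [ 0.5157 -0.0889  0.0388]
(486, 229) [ 5.701e-01 -3.241e-01 -4.000e-04]
(499, 302) [ 0.4163 -0.3234  0.055 ]
(388, 318) [ 0.3836 -0.1141  0.0434]
(420, 270) [ 0.4818 -0.1844  0.0081]
(465, 270) [ 0.4782 -0.2651  0.0426]
(395, 320) [ 0.3795 -0.1255  0.0561]
(538, 322) [ 0.3733 -0.3361  0.196 ]
(412, 347) [ 0.3305 -0.1318  0.1928]
(430, 300) [ 0.419  -0.1951  0.0439]
top (600.9212646484375, 229.05715942382812) (27.564979553222656, 100.08306121826172) 73.83292388916016 572 0.03186499826779632
0.008 ((600.9212646484375, 229.05715942382812), (27.564979553222656, 100.08306121826172), 73.83292388916016)
0.025 ((619.4974975585938, 223.78070068359375), (21.622982025146484, 59.90483093261719), 71.64672088623047)
rim ((465.15655517578125, -209.9613037109375), (158.37571716308594, 219.985595703125), 11.099553108215332) 889
lid [ 0.36661957 -0.22504268  0.16373594] [-0.94132499 -0.18557526 -0.28190262] [3.79318255 2.58918124 0.24141668] [ 0.32733611 -0.34045018  0.07501602] [ 0.409272   -0.11805437  0.20991926]
scene (604.3375244140625, 231.64093017578125) (27.82444190979004, 101.12528228759766) 70.87034606933594 1231 0.032763441500910706
0.008 ((604.3375244140625, 231.64093017578125), (27.82444190979004, 101.12528228759766), 70.87034606933594)
0.025 ((623.3553466796875, 225.62339782714844), (24.342748641967773, 60.43281936645508), 72.55105590820312)
rim ((469.62835693359375, -208.79881286621094), (161.36489868164062, 223.66748046875), 12.12527847290039) 967
lid [ 0.3744552  -0.21728011  0.14102416] [0.94463856 0.18704791 0.26957572] [4.97007487 2.98804433 0.19871015] [ 0.32833536 -0.34048179  0.07502387] [ 0.41472734 -0.11655056  0.20867656]
```

```bash
cat >> h.py <<'E'
def down(a): # quaternion, tool pointing down with jaw (y) axis at world angle a deg
    h=np.radians((a+90)/2); return [0,np.cos(h),np.sin(h),0]
def rep(): s=state(); print('t',round(s['time'],2),'p',s['ee_pos'].round(4),'gap',round(s['finger_gap'],4),'F',s['ft_force'].round(1),'q6',s['joint_pos'].round(2))
E
python3 - <<'E'
from h import *
t=np.radians(-17.5); p=np.array([.6026,.2303])+.002*np.array([np.cos(t),np.sin(t)])
q=down(72.5)
move_to([*p,.12],q); move_l([*p,.0115],.12); rep(); close(); rep()
move_l([*p,.14],.15); rep()
# view with the case, refine case pose
im=np.load('pics/top0.npz')
for n in('top','scene'):
    im=np.load(f'pics/{n}0.npz'); W=cloud(im); a=np.radians(191.2); R=np.array([[np.cos(a),np.sin(a)],[-np.sin(a),np.cos(a)]])
    L=(W[...,:2]-[.467,-.2095])@R.T*1000; z=W[...,2]*1000
    def ext(m,k,name): v=L[...,k][m]; print(n,name,np.percentile(v,[1,5,50,95,99]).round(1),len(v))
    x,y=L[...,0],L[...,1]; inn=(abs(x)<95)&(abs(y)<125)
    ext((abs(z-10)<5)&inn&(abs(y+30)<60)&(abs(x+20)<60),0,'floor x'); ext((abs(z-10)<5)&inn&(abs(y+30)<90)&(abs(x+20)<40),1,'floor y')
    ext((abs(z-55)<3)&(abs(x+20)<45)&(y<-85)&inn,1,'rim -y'); ext((abs(z-55)<3)&(abs(x+20)<45)&(y>103)&inn,1,'rim +y')
    ext((abs(z-55)<3)&(abs(y+10)<70)&(x<-55)&(x>-85)&inn,0,'rim -x')
    for yy in(-80,0,80):ext((abs(z-55)<3)&(abs(y-yy)<15)&(x<-55)&(x>-85)&inn,0,'rim -x at %d'%yy)
s=snap('scene','scene1'); cv2.imwrite('pics/s1c.png',s['frame'])
E
```

```text
t 3.14 p [0.6052 0.23   0.0127] gap 0.0881 F [0.5 0.6 0.6] q6 [ 0.31  0.28  1.41 -0.    1.45 -0.95]
t 4.12 p [0.6045 0.2298 0.0115] gap 0.0257 F [ 0.1  0.  -0.3] q6 [ 0.31  0.28  1.41  0.    1.45 -0.95]
t 5.12 p [0.6039 0.2295 0.1384] gap 0.026 F [ 0.1 -0.4 -2.7] q6 [ 0.31  0.22  1.25 -0.    1.67 -0.95]
top floor x [-72.1 -68.3 -23.3  21.   24.8] 2761
top floor y [-109.2  -92.2  -25.9   40.1   45.6] 2755
top rim -y [-109.7 -109.4 -107.4 -105.1 -104.8] 90
top rim +y [104.3 104.9 107.2 109.8 110. ] 87
top rim -x [-77.  -76.8 -74.5 -72.1 -71.6] 119
top rim -x at -80 [-77.3 -76.8 -74.7 -72.6 -72.3] 31
top rim -x at 0 [-76.7 -76.4 -73.9 -72.  -71.6] 25
top rim -x at 80 [-76.6 -76.4 -73.8 -71.9 -71.7] 30
scene floor x [-79.9 -79.    2.9  26.   27.6] 679
scene floor y [-110.6 -109.6  -15.6   44.7   47.2] 680
scene rim -y [-111.3 -110.7 -108.3 -105.2 -104.1] 91
scene rim +y [103.6 103.9 106.9 110.6 111. ] 84
scene rim -x [-82.3 -81.5 -78.9 -75.1 -74.1] 161
scene rim -x at -80 [-81.  -80.8 -78.9 -75.9 -74.6] 33
scene rim -x at 0 [-83.1 -81.8 -78.5 -76.4 -74.8] 34
scene rim -x at 80 [-82.1 -81.3 -78.  -74.6 -74.1] 29
```

View pics/s1c.png

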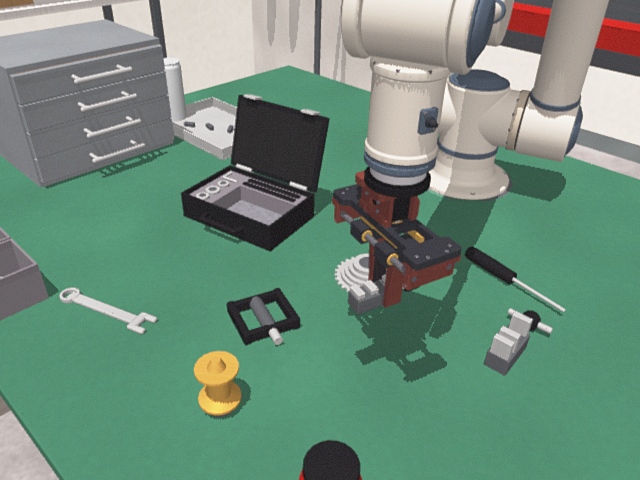

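The tool is held level, with a gap of 26 mm. I'll hover over the bay and compare the tool with the bay in the same images.

```bash
python3 - <<'E'
from h import *
q=down(58.2)
move_to([.4842,-.1755,.16],q); move_l([.4842,-.1755,.095],.1); hold(.2); rep()
for n in('top','scene'):
    im=snap(n,n+'2'); W=cloud(im); a=np.radians(191.2); R=np.array([[np.cos(a),np.sin(a)],[-np.sin(a),np.cos(a)]])
    L=(W[...,:2]-[.4704,-.2088])@R.T*1000; z=W[...,2]*1000; x,y=L[...,0],L[...,1]
    for yy in(-80,0,80):
        m=(abs(z-55)<4)&(abs(y-yy)<20)&(abs(x+73)<12); print(n,'rim -x',yy,np.median(x[m]).round(1),m.sum())
    m=(abs(z-55)<4)&(abs(x+20)<45)&(abs(y+107)<10); print('rim -y',np.median(y[m]).round(1),m.sum())
    m=(z>80)&(z<120)&(abs(x+20)<60)&(abs(y+30)<60)
    P=L[m]; print('held',cv2.minAreaRect(P.astype(np.float32)),len(P))
E
python3 -c "
import cv2,numpy as np
a=cv2.imread('pics/top2.png')[200:360,340:560];b=cv2.imread('pics/scene2.png')[60:270,150:360]
a=cv2.resize(a,(400,290));b=cv2.resize(b,(400,400),interpolation=cv2.INTER_CUBIC)
c=np.zeros((400,800,3),np.uint8);c[:290,:400]=a;c[:,400:]=b;cv2.imwrite('pics/c2.png',c)"
```

```text
t 7.73 p [ 0.4846 -0.1757  0.096 ] gap 0.026 F [-0.2  1.2 -1.6] q6 [-0.41 -0.12  1.68  0.    1.58 -1.43]
top rim -x -80 -71.6 13
top rim -x 0 nan 0
top rim -x 80 nan 0
rim -y -107.2 111
held ((9.615592956542969, -35.529457092285156), (18.21950912475586, 49.801849365234375), 56.15876007080078) 47
scene rim -x -80 -75.7 58
scene rim -x 0 -75.8 50
scene rim -x 80 -75.4 47
rim -y -108.3 105
held ((-22.80097770690918, -31.404258728027344), (46.33900833129883, 100.43948364257812), 34.29233932495117) 756
  return _methods._mean(a, axis=axis, dtype=dtype,
  ret = ret.dtype.type(ret / rcount)
```

View pics/c2.png

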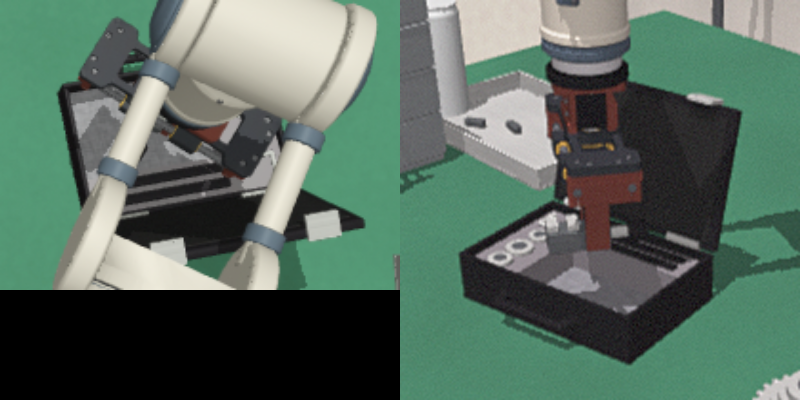

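Lower-right crop: the tool is held level above the bay, clear of the lid. I'll check the scene camera's bias against the finger's back face, whose position is known.

```bash
python3 - <<'E'
from h import *
im=np.load('pics/scene2.npz'); W=cloud(im); c=np.array([.4846,-.1757]); a=np.radians(58.2)
D=(W[...,:2]-c)*1000; j=D@[np.cos(a),np.sin(a)]; t=D@[np.sin(a),-np.cos(a)]; z=W[...,2]*1000
for lo,hi in((90,100),(100,110),(110,125)):
    m=(z>lo)&(z<hi)&(abs(t)<14)&(j>5)&(j<50); print('back',np.percentile(j[m],[10,50,90]).round(1),'t',np.percentile(t[m],[2,50,98]).round(1),m.sum())
m=(z>84)&(z<104)&(t>14)&(t<80)&(abs(j)<40); print('block side j',np.percentile(j[m],[2,50,90,98]).round(1),'t',np.percentile(t[m],[50,90,98,100]).round(1))
m=(z>84)&(z<125)&(t<-14)&(t>-80)&(abs(j)<40); print('knob t',np.percentile(t[m],[0,2,50]).round(1),np.percentile(j[m],[2,50,98]).round(1),m.sum())
E
```

```text
back [13.6 21.4 23.5] t [-12.2   2.3  12.6] 65
back [13.6 21.3 23. ] t [-12.5   1.7  13.8] 68
back [20.1 22.3 24.4] t [-9.6  1.6 12.5] 84
block side j [ 0.4 12.5 14.6 16.4] t [31.9 46.4 49.  49.2]
knob t [-50.6 -49.5 -36. ] [-5.9  5.8 13.4] 178
```

The bias is about 1–2 mm and the grip offset is confirmed. I'll shift 1 mm and lower.

```bash
python3 - <<'E'
from h import *
p=[.4848,-.1755]
move_l([*p,.045],.08); rep(); move_l([*p,.0225],.04); hold(.2); rep()
E
```

```text
t 8.61 p [ 0.485  -0.1756  0.0452] gap 0.0258 F [ 0.8  0.6 -1.3] q6 [-0.41 -0.09  1.74 -0.    1.49 -1.43]
t 9.52 p [ 0.4849 -0.1756  0.0227] gap 0.0259 F [-0.8  0.3 -1.9] q6 [-0.41 -0.07  1.77 -0.    1.45 -1.43]
```

```bash
python3 - <<'E'
from h import *
p=[.4848,-.1755]
move_l([*p,.0214],.02); rep(); gripper_open(); rep()
move_l([*p,.2],.12); rep(); 
# stand clear
move_to([.52,0.03,.3],down(58.2)); close(); rep()
im=snap('top','top3'); im2=snap('scene','scene3')
cv2.imwrite('pics/c3.png',np.hstack([cv2.resize(im['frame'][210:360,350:550],(400,300)),cv2.resize(im2['frame'][80:260,160:360],(400,300))]))
E
```

```text
t 9.77 p [ 0.4848 -0.1755  0.0214] gap 0.026 F [-0.2 -0.2 -1.8] q6 [-0.41 -0.07  1.77  0.    1.45 -1.43]
t 10.82 p [ 0.4848 -0.1755  0.0214] gap 0.0875 F [-0.3  0.7  0.5] q6 [-0.41 -0.07  1.77  0.    1.45 -1.43]
t 12.47 p [ 0.4845 -0.1754  0.199 ] gap 0.0881 F [-0.4 -0.2 -0.1] q6 [-0.41 -0.14  1.51 -0.    1.77 -1.43]
t 14.72 p [0.52 0.03 0.3 ] gap 0.0004 F [ 0.1 -0.3 -0.1] q6 [-0.01 -0.1   1.29  0.    1.94 -1.02]
```

View pics/c3.png

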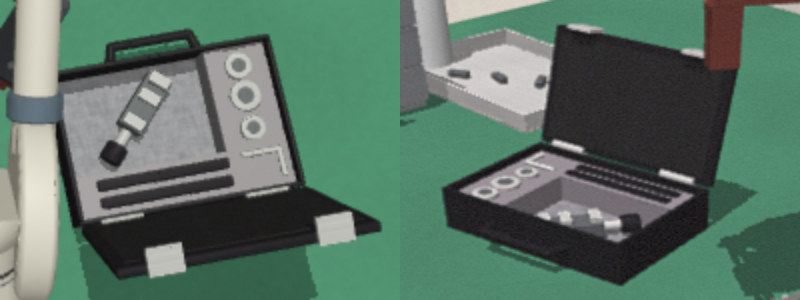

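The tool lies flat in the bay and is released. Next, the lid: I'll push its outer face along an arc with closed fingers, checking IK first.

```bash
cat > lid.py <<'E'
from h import *
a=np.radians(191.2); ex=np.array([np.cos(a),np.sin(a)]); C=np.array([.4710,-.2087])
def tcp(xc,ztip): return [*(C+xc*ex),ztip+.008]
def way(phi,r=.13,w=.012):
    s,c=np.sin(phi),np.cos(phi); px=.075-r*c+.01*s; e=.075-.15*c+.01*s
    return tcp(max(px,e)+w*s, .055+r*s+.01*c)
E
python3 - <<'E'
from lid import *
pts=[tcp(.16,.32),tcp(.16,.177)]+[way(p) for p in np.linspace(1.8,.08,12)]
qs={}
for ang in(-78.8,101.2):
    s=[inverse_kinematics(p,down(ang)) for p in pts]; qs[ang]=s
    print(ang,[None if v is None else np.round(v,2).tolist() for v in (s[0],s[1],s[7],s[-1])], sum(v is None for v in s))
ang=min(qs,key=lambda k:99 if any(v is None for v in qs[k]) else abs(qs[k][0][5])); print('use',ang)
if all(v is not None for v in qs[ang]):
    move_to(pts[0],down(ang)); move_l(pts[1],.15); rep()
    for phi in(1.8,1.65,1.5): move_l(way(phi),.08); rep()
    im=snap('scene','scene4'); cv2.imwrite('pics/c4.png',cv2.resize(im['frame'][30:270,140:460],(640,480)))
E
```

```text
-78.8 [[-0.74, -0.41, 1.5, -0.0, 2.05, 0.64], [-0.74, -0.48, 1.81, -0.0, 1.81, 0.64], [-0.52, -0.2, 1.6, -0.0, 1.74, 0.86], [-0.42, 0.0, 1.58, -0.0, 1.56, 0.95]] 0
101.2 [[-0.74, -0.41, 1.5, -0.0, 2.05, -2.5], [-0.74, -0.48, 1.81, -0.0, 1.81, -2.5], [-0.52, -0.2, 1.6, -0.0, 1.74, -2.28], [-0.42, 0.0, 1.58, -0.0, 1.56, -2.19]] 0
use -78.8
t 17.4 p [ 0.3144 -0.24    0.1861] gap 0.0006 F [ 0.6 -0.3 -0.8] q6 [-0.74 -0.48  1.81  0.    1.81  0.64]
t 17.92 p [ 0.3434 -0.2338  0.1872] gap 0.0002 F [-0.1 -0.7 -0.6] q6 [-0.68 -0.42  1.76  0.    1.8   0.69]
t 18.34 p [ 0.3646 -0.2297  0.1917] gap 0.0005 F [ 0.2  0.1 -0.1] q6 [-0.64 -0.37  1.72  0.    1.79  0.73]
t 18.76 p [ 0.3852 -0.2256  0.1933] gap 0.0004 F [-0.7 -0.  -0.1] q6 [-0.61 -0.33  1.69  0.    1.79  0.77]
```

View pics/c4.png

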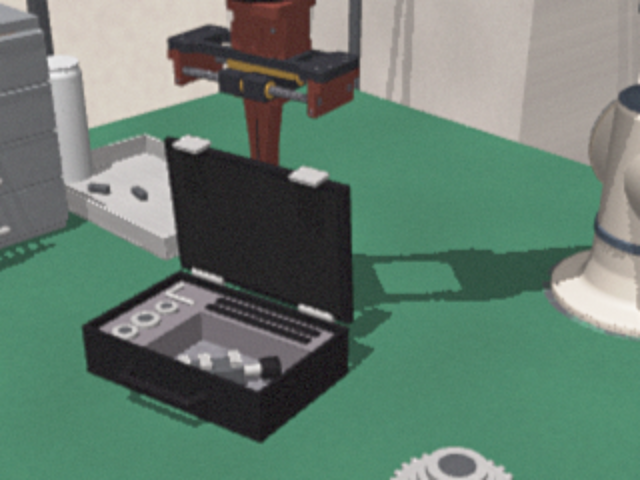

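The lid is now about upright, with the fingers behind it at mid-width. I'll continue the arc.

```bash
python3 - <<'E'
from lid import *
for phi in np.arange(1.35,.05,-.15): move_l(way(phi),.08); rep()
z=way(0)[2]; xy=way(0)[:2]
for d in(.004,.002,.0,-.002,-.004,-.006):
    move_l([*xy,z+d],.03); hold(.1); rep()
    if state()['ft_force'][2]>12: break
E
```

```text
t 19.21 p [ 0.4046 -0.2218  0.1919] gap 0.0003 F [-0.5 -0.2 -0.4] q6 [-0.58 -0.29  1.66  0.    1.78  0.8 ]
t 19.61 p [ 0.4238 -0.2179  0.1875] gap 0.0006 F [-0.2  1.  -0.3] q6 [-0.55 -0.25  1.63  0.    1.76  0.83]
t 20.01 p [ 0.4423 -0.2142  0.1804] gap 0.0006 F [-1.2  0.5 -0.2] q6 [-0.52 -0.21  1.61  0.    1.74  0.85]
t 20.42 p [ 0.46   -0.2106  0.1705] gap 0.0005 F [-0.4 -0.5  0.3] q6 [-0.5  -0.17  1.59  0.    1.72  0.88]
t 20.82 p [ 0.4762 -0.2074  0.1582] gap 0.0005 F [ 0.2  0.2 -0.1] q6 [-0.48 -0.13  1.57  0.    1.7   0.9 ]
t 21.23 p [ 0.4905 -0.2045  0.1439] gap 0.0001 F [-0.  -0.8  0.6] q6 [-0.46 -0.09  1.57  0.    1.67  0.92]
t 21.64 p [ 0.5028 -0.2021  0.1277] gap 0.0006 F [ 0.6 -0.1  0.4] q6 [-0.45 -0.06  1.57  0.    1.64  0.93]
t 22.04 p [ 0.5127 -0.2001  0.11  ] gap -0.0001 F [-0.  -0.4  0.3] q6 [-0.43 -0.03  1.57  0.    1.61  0.94]
t 22.44 p [ 0.52   -0.1987  0.0913] gap 0.0003 F [-0.3 -0.1  0.4] q6 [-0.43 -0.01  1.58  0.    1.57  0.95]
t 23.23 p [ 0.525  -0.198   0.0772] gap 0.0003 F [-0.3  0.9 -0.4] q6 [-0.42  0.01  1.59  0.    1.54  0.95]
t 23.57 p [ 0.5249 -0.198   0.075 ] gap 0.0002 F [-0.2  0.1  0.4] q6 [-0.42  0.01  1.59 -0.    1.54  0.95]
t 23.93 p [ 0.5252 -0.1981  0.0738] gap 0.0006 F [-1.5  1.3  5.7] q6 [-0.42  0.01  1.59  0.    1.54  0.95]
t 24.27 p [ 0.5253 -0.1982  0.0737] gap 0.0003 F [-4.3  3.  13.5] q6 [-0.42  0.01  1.59 -0.    1.54  0.95]
```

```bash
python3 - <<'E'
from lid import *
move_l([*way(0)[:2],.25],.15); move_to([.5,.1,.3],down(58.2)); hold(.3); rep()
t=snap('top','top5'); s=snap('scene','scene5')
for n,im in(('top',t),('scene',s)):
    W=cloud(im); L=(W[...,:2]-C)@np.array([ex,[-ex[1],ex[0]]]).T; 
    for x0 in(-.06,-.03,0,.03,.06):
        m=(abs(L[...,0]-x0)<.008)&(abs(L[...,1])<.09)&(W[...,2]>.04)&(W[...,2]<.12); print(n,x0,np.median(W[...,2][m]).round(4),m.sum())
cv2.imwrite('pics/c5.png',np.hstack([cv2.resize(t['frame'],(400,300)),cv2.resize(s['frame'],(400,300))]))
E
```

```text
t 27.53 p [0.5001 0.0997 0.2999] gap 0.0002 F [-0.4 -0.6 -0.2] q6 [ 0.13 -0.12  1.32  0.    1.95 -0.88]
top -0.06 0.0647 740
top -0.03 0.0662 771
top 0 0.0663 795
top 0.03 0.0662 813
top 0.06 0.0652 827
scene -0.06 0.0666 487
scene -0.03 0.0676 375
scene 0 0.0676 363
scene 0.03 0.0675 346
scene 0.06 0.0667 234
```

View pics/c5.png

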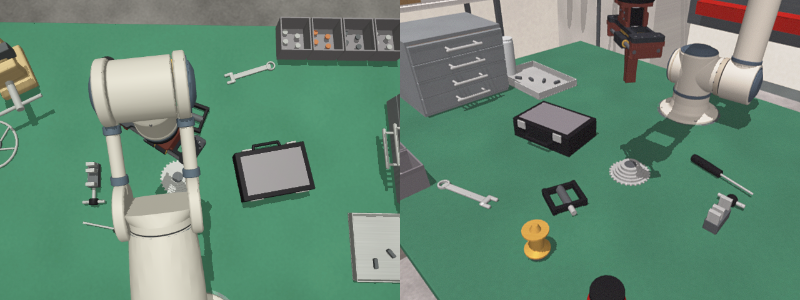

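The lid is level at about 65–67 mm along its length, so it is shut. The arm is clear and the large tool is where it started.

```bash
python3 -c "
from bench import *
job_done()"
```

```text
the job is handed in; nothing more can be done
```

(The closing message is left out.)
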